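# Lever open the tea caddy

## Task

Lever up the stuck lid of the wide, low tea caddy with the blade of the flat knife and, still with the knife, swing the lid back past upright so that it stays open; never touch that lid with the gripper itself. Then lay the knife down flat on the middle of the round tray without dropping it, and let go. Leave the tall caddy shut and do not shove or knock over anything else on the table.

Things in the scene. Friction and masses are not known exactly. Their poses are not given: they have to be found in the camera images.
- caddy: The wide, low tea caddy: plain steel tin fixed to the table, 110 deep (x), 140 wide (y), 70 high, hollow, walls 3. Origin: centre of its underside; x points from its front (towards the robot) to the hinge at the back. Its lid is a 4 mm plate on the rim. Right under the lid, mid-front, the wall is cut down to 61 mm height over a width of 56: a 9 mm high slot for the blade.
- caddy_hinge (a point): Point on the hinge axis of the low caddy's lid, middle of the back rim, 70 mm above the table: caddy frame (55, 0, 70) mm. It does not move; axes as the caddy's.
- caddy_tab (a point): Middle of the front edge of the low caddy's lid, on its underside: a tab 42 mm wide standing 12 mm out in front of the wall. Moves with the lid, 122 mm from the hinge axis.
- caddy_lid (a joint): Angle of the low caddy's lid, rad: 0 shut, pi/2 upright, stop at 1.85 (leaning back). The hinge is stiff: the lid stays at whatever angle it is left; about 2 to 3 N at its edge moves it.
- tall_caddy: The tall, narrow caddy of the same steel, fixed, 85 x 85 x 110 high, with the same kind of lid. To be left shut. Origin: centre of its underside; x points from its front to its hinge.
- tall_caddy_lid (a joint): Angle of the tall caddy's lid, rad, 0 shut.
- knife: Flat spreading knife, loose, 180 long, lying on the table. Origin: middle of its length, on the underside; x points to the blade's tip. Handle of dark wood from x = -90 to +5 mm, 16 wide (y), 22 high (z 0 to 22); steel blade from +5 to +90 mm, 20 wide, 2.5 thick, its middle 11 mm above the underside. About 90 g; it balances at about x = -13 mm.
- knife_grip (a point): Good place to grip the knife: on the handle, knife frame (-20, 0, 11) mm.
- knife_tip (a point): Tip of the blade, knife frame (90, 0, 11) mm.
- tray: Round black serving tray fixed to the table, 240 in diameter, base 3 mm thick, rim 8 mm high (4 to 5 mm thick). Origin: centre of its underside.
- cup_stack: Stack of white paper cups, 71 across, 115 high, loose. Leave alone. Origin: centre of the underside.
- stirrer_pot: Glass of wooden stirrers, 68 across, 130 high, loose. Leave alone.
- sugar_carton: Small cardboard carton, 60 x 100 x 51 high, loose. Leave alone.
- paper_cup_a: Single paper cup, 68 across, 85 high, loose. Leave alone.
- paper_cup_b: Single paper cup, 68 across, 85 high, loose. Leave alone.
- teaspoon: Teaspoon, 130 long, lying loose on the table in front of the caddies. Leave alone.

How it is judged:
By the outcome, as a careful person would: the job done as asked, in the order asked, and still so for the second after the job is handed in, with the robot touching nothing.
It also fails if it takes over 72 s, if anything falls off the work surface, if the arm or the gripper's body presses on something with over 40 N, if the wrist force passes 120 N, or if a joint passes its speed limit or range.

## Robot

A 6-joint arm with a two-finger parallel gripper is mounted at the origin on the work surface. World frame = base frame: x ahead of the robot, y to its left, z up, the work surface at z = 0. Lengths are in m, angles in rad, forces in N, time in s.
With the tool pointing down it reaches from about 0.2 to 0.875 m from the base axis. Payload 3.4 kg.
Tool frame: the origin (TCP) lies between the finger pads; the fingertips stand 14 mm ahead of it and the grasp point (between the pads) lies 5 mm behind it (manip.tcp_to_tips is the distance from the TCP to the fingertips, in m); z points along the fingers, y is the direction in which the jaws open and shut (so a half turn about z gives the same grasp; the last joint's range is limited). The gripper opens to 94 mm and grips with 3 to 60 N. Pads are 16 mm wide; open, the fingers measure 119 mm over their backs; the gripper's body (75 mm by 177 mm) begins 78 mm behind the grasp point.
Start: joints at [-1.443, 0.276, 1.505, -0, 1.361, -0.121], TCP at [0.142, -0.557, 0.197] pointing down, gripper open.
Joint ranges: [-2.89, 2.89], [-0.75, 2.08], [0.22, 2.7], [-1.18, 4.32], [0.11, 2.71], [-2.7, 2.7]. Speed limits (rad/s): [2.57, 2.57, 3.14, 3.14, 3.14, 3.14].

## Interface

Orientations are given as a 3x3 rotation matrix whose columns are the frame's x, y, z axes.
In Python, from cell import manip gives the robot as it stands. The module is installed in compiled form; this text tells all that it offers.
- The arm moves only by the tool apply_moves, never from a script. Its argument "increments" is text: rows parted by semicolons, each of 7 numbers parted by spaces: the shift along the world's x, y, z in m, then the turn, a rotation vector about the world's x, y, z in rad, then the opening, from -1 (shut) to 1 (fully open). In form: x y z wx wy wz hand; .... A call has 1 to 12 rows; each row is the pose to reach, as a shift and turn from the pose commanded when the call began; what a row does not reach only later rows make up. A row lasts 1/10 s, in which the tool goes at most 50 mm and 8.59 degrees, less where a joint would pass 70% of its speed; a pose out of reach is approached as far as the arm can. A call with a gripper value outside its range is refused whole. The fingers move at their own pace and stop on an object; "grip_force" is the grip in N (left out, the last holds). Time passes only in rows, so rows that repeat a pose let the fingers close. It gives the time, the measured TCP pose, the force and the opening at its end, in the units of the state.
- manip.get_state(): the state, without advancing time (a new reading comes with each control period).
- manip.capture(name): name is "scene" or "top" or "wrist"; returns (picture, depth): 480x640x3 uint8, blue, green, red; 480x640 float32, m along the optical axis (not along the pixel's ray), 0 where there is no reading.
- manip.camera_model(name): a dict with "fx", "fy", "cx", "cy" (pixels), "rvec" (rotation vector, rad) and "tvec" (3), from world to camera coordinates, as OpenCV has them; the wrist camera has in their place "tool_from_camera" (4x4, takes a point from camera to tool coordinates, whose origin is the TCP and whose axes are the flange's). Camera axes: x right, y down, z forward; pixel columns grow to the right and rows downward; lengths in m; the calibration is good to about 2 mm. The wrist camera is an equidistant fisheye: a pixel r from the principal point sees the ray r / f radians off the axis. A picture is of the moment at which its call begins: read the wrist's pose just before it. camera_model takes no time and is no camera call.
- manip.job_done(): hands the job in, once; it reports no verdict.
The state is a dict: "time": time; "q": joint angles; "dq": joint speeds; "joint_efforts": joint torques, N m; "ee_pos": TCP position; "tool_rot": TCP orientation; "contact_force": force on the tool from outside, world axes, zero at the start; "torque": the same for the moment, N m; "width": opening from 0.0 (shut) to 1.0 (fully open).
Only numpy, scipy, OpenCV 4.12 (cv2) and the standard library are available. Lean on these libraries where they do the work, as an engineer would, in place of code of your own. Each camera call takes 0.05 s, during which the arm holds its last target.

## Working session

There is one attempt and no reset: what is moved stays moved. The work goes in short steps, Python scripts to look and compute and a tool call to move; the robot and the scene stay as the last step left them, time stands still between calls to the robot, and variables do not carry over. Pictures are saved under pics/ and viewed, and the job is handed in when it is done.

Besides the shell and the picture viewer there is one more tool, called as name(argument=value, ...) on one line, values as JSON. apply_moves: Moves the arm, as the interface text tells. Its arguments: {"type":"object","properties":{"increments":{"type":"string"},"grip_force":{"type":"number"}},"required":["increments"]}

```bash
mkdir -p pics; ls; cat > h.py <<'E'
import numpy as np,cv2
from scipy.spatial.transform import Rotation as R
from cell import manip
def cap(n,f):
    p,d=manip.capture(n); cv2.imwrite('pics/'+f+'.png',p); np.savez('pics/'+f+'.npz',p=p,d=d); return p,d
def pts(n,d):
    m=manip.camera_model(n); v,u=np.mgrid[:480,:640]
    c=np.stack([(u-m['cx'])/m['fx']*d,(v-m['cy'])/m['fy']*d,d],-1)
    Rm=R.from_rotvec(np.ravel(m['rvec'])).as_matrix(); t=np.ravel(m['tvec'])
    return (c-t)@Rm
def ray(n,u,v,z):
    m=manip.camera_model(n);Rm=R.from_rotvec(np.ravel(m['rvec'])).as_matrix(); t=np.ravel(m['tvec'])
    o=-Rm.T@t; k=Rm.T@np.array([(u-m['cx'])/m['fx'],(v-m['cy'])/m['fy'],1.]); return o+k*(z-o[2])/k[2]
E
python3 - <<'E'
from h import *
for n in('scene','top'):
    p,d=cap(n,n+'0')
    m=manip.camera_model(n);print(n,m)
print(manip.get_state())
E
```

```text
pics
scene {'fx': 547.7082977322156, 'fy': 547.7082977322156, 'cx': 313.70422371497784, 'cy': 236.8574556265567, 'rvec': array([ 1.01910089,  2.66282213, -0.78201948]), 'tvec': array([ 0.45542516, -0.30658204,  1.71751321])}
top {'fx': 457.0715184284191, 'fy': 457.0715184284191, 'cx': 318.19766661700805, 'cy': 238.92620358613792, 'rvec': array([ 2.14095354, -2.09072554,  0.21548486]), 'tvec': array([-0.02091018,  0.60796006,  1.14366607])}
{'time': 0.1, 'q': array([-1.44301079e+00,  2.76515773e-01,  1.50595066e+00, -5.68490378e-05,
        1.36067036e+00, -1.21001142e-01]), 'dq': array([-0.00104382, -0.00023683, -0.00242585, -0.0003308 ,  0.00048149,
        0.00091324]), 'joint_efforts': array([ 1.46838840e-03, -4.05455089e+01, -2.37779599e+01,  7.03746057e-02,
        2.98584381e-02, -4.89359627e-05]), 'ee_pos': array([ 0.14149103, -0.55681618,  0.19612261]), 'tool_rot': array([[ 9.69208975e-01,  2.46239515e-01, -2.51926295e-04],
       [ 2.46239609e-01, -9.69207785e-01,  1.52445523e-03],
       [ 1.31212189e-04, -1.53954992e-03, -9.99998806e-01]]), 'contact_force': array([ 0.11021911, -1.01635168, -0.47283455]), 'torque': array([-4.58829989e-02,  4.17124931e-02,  2.00029660e-06]), 'width': 0.9993863177040189}
```

View pics/top0.png

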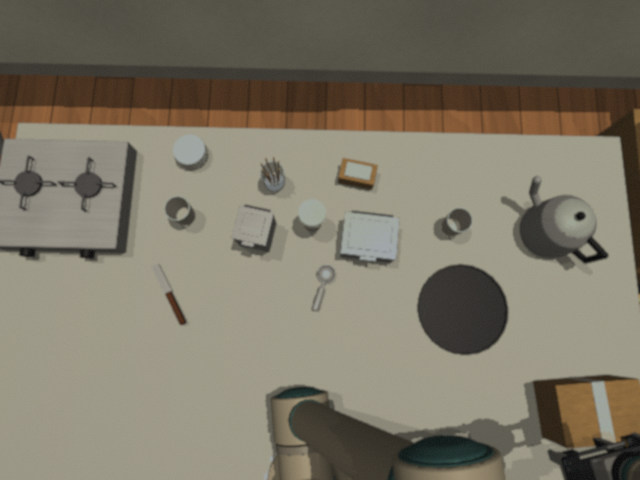

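View pics/scene0.png

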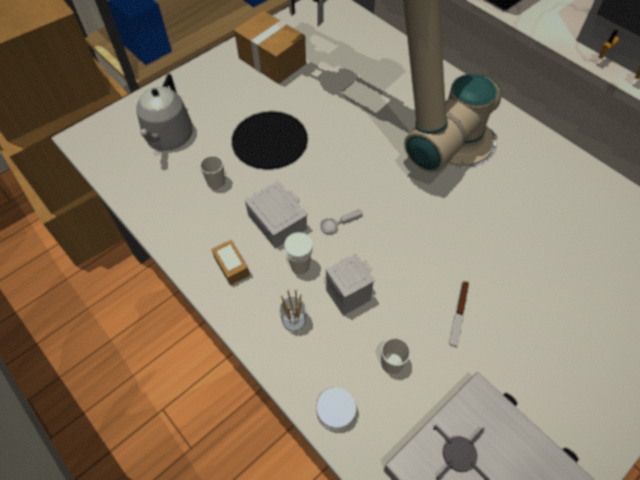

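The top view shows the low caddy at (370,237), its tab pointing down the image towards the robot at about (368,260). The tall caddy is at (253,227). The knife is at (170,295), tip at (157,266) and handle end at (184,323). The tray is at (462,308) and the cup stack at about (312,215).

```bash
python3 - <<'E'
from h import *
p=np.load('pics/top0.npz')['p'];d=np.load('pics/top0.npz')['d'];P=pts('top',d)
def rep(nm,mask):
    q=P[mask&(d>0)];print(nm,mask.sum(),'med',np.median(q,0).round(4),'z',np.percentile(q[:,2],[5,50,95]).round(4))
hsv=cv2.cvtColor(p,cv2.COLOR_BGR2HSV)
g=p.max(2)
v,u=np.mgrid[:480,:640]
box=lambda a,b,c,e:(u>a)&(u<b)&(v>c)&(v<e)
# tray
m=(g<70)&box(405,520,255,360)
cs=cv2.findContours(m.astype(np.uint8),0,2)[0];c=max(cs,key=cv2.contourArea);(cx,cy),(a,b),an=cv2.fitEllipse(c)
print('tray',cx,cy,a,b,ray('top',cx,cy,.006)); rep('tray',m)
# height maps
Z=P[...,2]
print('table z',np.median(Z[340:370,150:250]))
for nm,bx,lo,hi in(('low',box(330,412,200,275),.06,.09),('tall',box(225,285,195,258),.1,.13),('knife',box(140,200,255,335),.006,.04)):
    m=bx&(Z>lo)&(Z<hi)&(d>0); m=cv2.morphologyEx(m.astype(np.uint8),cv2.MORPH_OPEN,np.ones((2,2)))>0
    rep(nm,m); q=P[m][:,:2].astype(np.float32); r=cv2.minAreaRect(q);print(r)
    print(cv2.boxPoints(r).round(4).tolist())
hm=(hsv[...,1]>100)&box(150,200,280,335);rep('handle',hm);c=np.argwhere(hm)[:,::-1].astype(np.float32);print(cv2.minAreaRect(c), )
crop=lambda x,y,w,h,s:cv2.resize(p[y:y+h,x:x+w],None,fx=s,fy=s,interpolation=cv2.INTER_CUBIC)
cv2.imwrite('pics/z1.png',np.hstack([crop(330,195,80,80,5),crop(140,255,60,80,5)]))
np.set_printoptions(linewidth=250)
print((Z[255:335:4,150:192:2]*1000).round().astype(int))
E
```

```text
tray 462.45928955078125 309.2478942871094 85.1963119506836 90.30549621582031 [ 0.43667129 -0.39738329  0.006     ]
tray 6162 med [ 0.4369 -0.3982  0.0038] z [-0.0003  0.0038  0.0084]
table z 0.0008148857105674964
low 2456 med [ 0.6174 -0.1442  0.075 ] z [0.0693 0.075  0.0791]
((0.5251436829566956, -0.1278577744960785), (0.16431066393852234, 0.3617188036441803), 77.1815414428711)
[[0.33059999346733093, -0.16779999434947968], [0.6833000183105469, -0.24809999763965607], [0.7196999788284302, -0.08789999783039093], [0.367000013589859, -0.007600000128149986]]
tall 1286 med [0.6287 0.1588 0.1147] z [0.0981 0.1147 0.1187]
((0.5125515460968018, 0.11903547495603561), (0.3632607161998749, 0.1301199048757553), 21.326061248779297)
[[0.3197000026702881, 0.1136000007390976], [0.367000013589859, -0.007600000128149986], [0.7053999900817871, 0.12449999898672104], [0.6581000089645386, 0.24570000171661377]]
knife 508 med [0.4574 0.3852 0.0153] z [0.0021 0.0153 0.0247]
((0.39712831377983093, 0.23546206951141357), (0.47401562333106995, 0.12368816882371902), 68.31461334228516)
[[0.25209999084472656, 0.0381
[... 1770 characters left out ...]
   22   20   23   18    4   -3    0    3   -1   -1]
 [   4    2    3   -5   -1    4    1    2    0    2    4   -3   20   25   22   23    2    0    3    0    1]
 [   0   -1    1    3    3    0    5    0    0    4    2    6    2   21   23   26   17   -1    3    2    0]
 [   5   -7    0    4    5   -2   -1    1    3   -2    1    1   -1    1   24   23   23   24   -2    3   -1]
 [   2    1    4   -2    1    0    3    0    2    0    2    2   -2    2   -2   25   21   11   -2   -2   -1]
 [  -3    0    0    2    0    1   -1   -2    1    9   -3    2    0   -4   -2    1    1    0    1    1    2]
 [   3    3   -2    3    2    4    2   -4    7   -1    0    1    0   -3   -2    1   -1    6    1    2    1]]
```

View pics/z1.png

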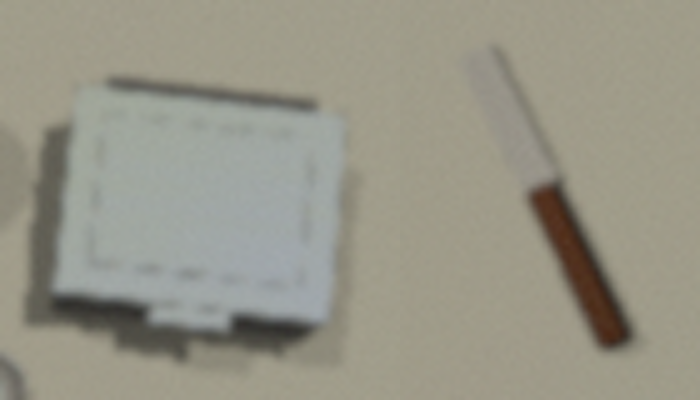

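```bash
python3 - <<'E'
from h import *
for n,pre in(('top','top0'),):
    D=np.load('pics/top0.npz');p=D['p'];d=D['d'];P=pts('top',d);Z=P[...,2];v,u=np.mgrid[:480,:640]
    for nm,bx,lo,hi,zt in(('low',(330,412,200,275),.06,.09,.074),('tall',(225,285,195,258),.1,.13,.114)):
        m=(u>bx[0])&(u<bx[1])&(v>bx[2])&(v<bx[3])&(Z>lo)&(Z<hi)
        m=cv2.morphologyEx(cv2.medianBlur(m.astype(np.uint8)*255,3),cv2.MORPH_OPEN,np.ones((9,9)))
        c=max(cv2.findContours(m,0,2)[0],key=cv2.contourArea)
        w=np.array([ray('top',a,b,zt)[:2] for a,b in c[:,0]],np.float32)
        print(nm,cv2.minAreaRect(w),cv2.boxPoints(cv2.minAreaRect(w)).round(4).tolist())
for nm,a in(('low',[(75,88),(342,115),(325,322),(55,295),(150,318),(232,325)]),):
    for x,y in a: print(nm,x,y,ray('top',330+x/5-.5,195+y/5-.5,.072).round(4))
a=ray('top',140+(545-400)/5-.5,255+187/5-.5,.022);b=ray('top',140+(613-400)/5-.5,255+345/5-.5,.022);t=ray('top',140+(478-400)/5-.5,255+48/5-.5,.012)
print(a,b,t,np.linalg.norm(a-b),np.linalg.norm(t-b),np.arctan2(*(t-b)[[1,0]]),np.arctan2(*(a-b)[[1,0]]))
print(manip.camera_model('wrist'))
E
```

```text
low ((0.6183649897575378, -0.14165763556957245), (0.14406909048557281, 0.12779216468334198), 84.8322982788086) [[0.5482000112533569, -0.20759999752044678], [0.6754999756813049, -0.219200000166893], [0.6884999871253967, -0.07569999992847443], [0.5612000226974487, -0.06419999897480011]]
tall ((0.628892719745636, 0.1613800823688507), (0.08876152336597443, 0.10285917669534683), 78.80585479736328) [[0.5698000192642212, 0.12780000269412994], [0.6707000136375427, 0.10790000110864639], [0.6880000233650208, 0.1949000060558319], [0.5871000289916992, 0.21490000188350677]]
low 75 88 [ 0.6802 -0.0744  0.072 ]
low 342 115 [ 0.6689 -0.2155  0.072 ]
low 325 322 [ 0.5581 -0.2054  0.072 ]
low 55 295 [ 0.5689 -0.0653  0.072 ]
low 150 318 [ 0.558  -0.1147  0.072 ]
low 232 325 [ 0.5554 -0.1572  0.072 ]
[0.46304779 0.38808443 0.022     ] [0.38140709 0.34512996 0.022     ] [0.5380365  0.43430468 0.012     ] 0.09225123688149807 0.18051288266887647 0.5175670292863327 0.48434064463831167
{'fx': 371.64829954431775, 'fy': 371.64829954431775, 'cx': 318.6670632887117, 'cy': 239.99235403011983, 'tool_from_camera': array([[ 4.74900189e-04, -9.68037697e-01, -2.50804288e-01,
         7.29821903e-02],
       [ 9.99999461e-01,  6.91389146e-04, -7.75069777e-04,
         2.17211621e-04],
       [ 9.23700125e-04, -2.50803785e-01,  9.68037504e-01,
        -1.87783078e-01],
       [ 0.00000000e+00,  0.00000000e+00,  0.00000000e+00,
         1.00000000e+00]])}
```

apply_moves(increments="0.15 0.47 0.07 0 0 0.13 1;0.15 0.47 0.07 0 0 0.13 1;0.15 0.47 0.07 0 0 0.13 1;0.15 0.47 0.07 0 0 0.13 1;0.15 0.47 0.07 0 0 0.13 1;0.15 0.47 0.07 0 0 0.13 1;0.15 0.47 0.07 0 0 0.13 1;0.15 0.47 0.07 0 0 0.13 1;0.15 0.47 0.07 0 0 0.13 1;0.15 0.47 0.07 0 0 0.13 1;0.15 0.47 0.07 0 0 0.13 1")

```text
time: 1.2
ee_pos: [0.2927, -0.0813, 0.2676]
tool_rot: [[0.924, 0.382, 0.003], [0.382, -0.924, 0.002], [0.003, -0.001, -1.0]]
contact_force: [0.4, -0.8, 0.4]
width: 1.002
```

apply_moves(increments="0.15 0.467 -0.05 0 0 0.13 1;0.15 0.467 -0.05 0 0 0.13 1;0.15 0.467 -0.05 0 0 0.13 1;0.15 0.467 -0.05 0 0 0.13 1;0.15 0.467 -0.05 0 0 0.13 1;0.15 0.467 -0.05 0 0 0.13 1;0.15 0.467 -0.05 0 0 0.13 1;0.15 0.467 -0.05 0 0 0.13 1;0.15 0.467 -0.05 0 0 0.13 1;0.15 0.467 -0.05 0 0 0.13 1;0.15 0.467 -0.05 0 0 0.13 1;0.15 0.467 -0.05 0 0 0.13 1")

```text
time: 2.4
ee_pos: [0.4419, 0.3788, 0.2154]
tool_rot: [[0.873, 0.487, -0.002], [0.487, -0.873, -0.003], [-0.003, 0.001, -1.0]]
contact_force: [0.2, 0.2, -0.1]
width: 1.002
```

```bash
cat >> h.py <<'E'
def wray(u,v,s,z):
    m=manip.camera_model('wrist');T=np.array(m['tool_from_camera'])
    x=(u-m['cx'])/m['fx'];y=(v-m['cy'])/m['fy'];r=np.hypot(x,y)
    k=np.array([x/r*np.sin(r),y/r*np.sin(r),np.cos(r)]) if r>0 else np.array([0,0,1.])
    Rt=np.array(s['tool_rot']);o=np.array(s['ee_pos'])+Rt@T[:3,3];k=Rt@T[:3,:3]@k
    return o+k*(z-o[2])/k[2]
def wpix(X,s):
    m=manip.camera_model('wrist');T=np.array(m['tool_from_camera'])
    c=np.linalg.inv(T)@np.append(np.array(s['tool_rot']).T@(np.array(X)-s['ee_pos']),1);c=c[:3]
    th=np.arctan2(np.hypot(c[0],c[1]),c[2]);h=np.hypot(c[0],c[1])
    return m['cx']+m['fx']*th*c[0]/h,m['cy']+m['fy']*th*c[1]/h
E
python3 - <<'E'
from h import *
import pickle
s=manip.get_state();p,d=cap('wrist','w1');pickle.dump(s,open('pics/w1.pkl','wb'));print(s['ee_pos'],s['tool_rot'])
E
```

```text
[0.441887   0.37880378 0.21539529] [[ 0.87319058  0.48737409 -0.0021706 ]
 [ 0.48736849 -0.87319237 -0.00265401]
 [-0.00318885  0.00125958 -0.99999412]]
```

View pics/w1.png

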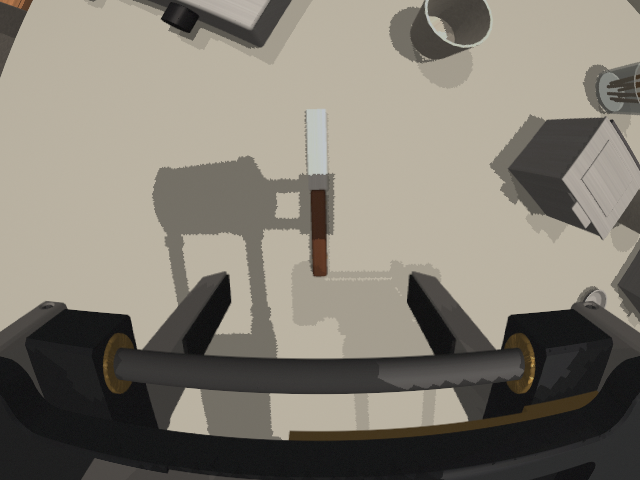

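The knife lies vertically in the wrist view: tip at (316,109), handle/blade junction at (318.5,190), handle end at about (320,268–275).

```bash
python3 - <<'E'
from h import *
import pickle
s=pickle.load(open('pics/w1.pkl','rb'));p=np.load('pics/w1.npz')['p']
t=wray(316.3,109.5,s,.012);j=wray(318.3,189.5,s,.022);b=wray(320,268,s,.022);b2=wray(320,275,s,.0)
print(t,j,b,b2);print(np.linalg.norm((t-j)[:2]),np.linalg.norm((j-b)[:2]),np.linalg.norm((t-b2)[:2]))
for a,c in((t,j),(t,b2),(j,b)):print(np.arctan2(*(a-c)[[1,0]]))
e=(t-b2)[:2];e/=np.linalg.norm(e);o=t[:2]-.09*e;print('origin',o,'grip',o-.015*e, 'from j', j[:2]-.005*e)
cv2.imwrite('pics/z2.png',cv2.resize(p[95:290,260:380],None,fx=3,fy=3,interpolation=2))
E
```

```text
[0.53738744 0.43469409 0.012     ] [0.46569201 0.39226407 0.022     ] [0.39229696 0.34916623 0.022     ] [0.37826819 0.3412094  0.        ]
0.08330991924596934 0.08511320032514261 0.1845489740568954
0.5343751532350076
0.5311875868567907
0.5309572790226842
origin [0.4597889 0.3891039] grip [0.4468558  0.38150554] from j [0.46138098 0.38973128]
```

View pics/z2.png

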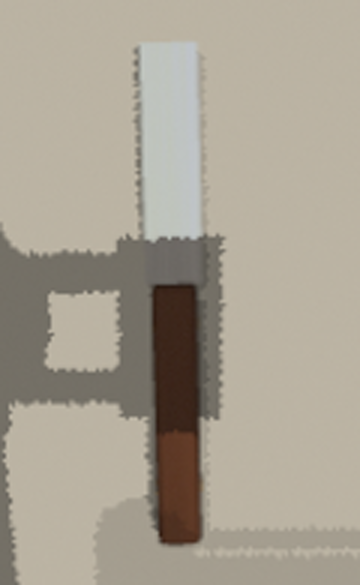

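apply_moves(increments="0.005 0.003 -0.05 0 0 0.02 0.2;0.005 0.003 -0.1 0 0 0.02 0;0.005 0.003 -0.14 0 0 0.02 0;0.005 0.003 -0.17 0 0 0.02 0;0.005 0.003 -0.187 0 0 0.02 0;0.005 0.003 -0.198 0 0 0.02 0;0.005 0.003 -0.198 0 0 0.02 0;0.005 0.003 -0.198 0 0 0.02 0", grip_force=60)

```text
time: 3.25
ee_pos: [0.4474, 0.3823, 0.0201]
tool_rot: [[0.864, 0.504, 0.002], [0.504, -0.864, 0.001], [0.002, 0.0, -1.0]]
contact_force: [-0.2, -0.5, 0.8]
width: 0.498
```

apply_moves(increments="0 0 -0.002 0 0 0 0;0 0 -0.002 0 0 0 -0.5;0 0 -0.002 0 0 0 -1;0 0 -0.002 0 0 0 -1;0 0 -0.002 0 0 0 -1;0 0 -0.002 0 0 0 -1;0 0 -0.002 0 0 0 -1;0 0 -0.002 0 0 0 -1;0 0 -0.002 0 0 0 -1;0 0 -0.002 0 0 0 -1", grip_force=60)

```text
time: 4.25
ee_pos: [0.4466, 0.3826, 0.0168]
tool_rot: [[0.863, 0.505, -0.0], [0.505, -0.863, -0.0], [-0.0, 0.0, -1.0]]
contact_force: [-0.3, -0.6, 0.4]
width: 0.004
```

```bash
python3 - <<'E'
from h import *
s=manip.get_state();p,d=cap('wrist','w2');print(s['width'],s['ee_pos'])
E
```

```text
0.0040759286931029756 [0.44656463 0.3826335  0.01682504]
```

View pics/w2.png

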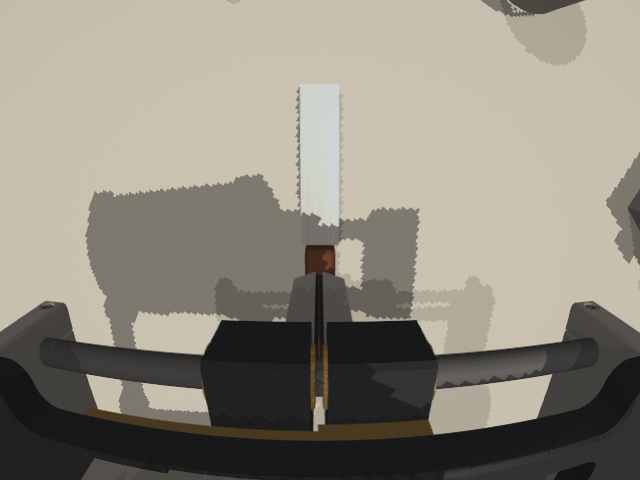

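```bash
python3 - <<'E'
from h import *
print('tips',manip.tcp_to_tips)
s=manip.get_state();d=np.load('pics/w2.npz')['d'];np.set_printoptions(linewidth=220)
m=manip.camera_model('wrist');T=np.array(m['tool_from_camera'])
def P(u,v):
    x=(u-m['cx'])/m['fx'];y=(v-m['cy'])/m['fy'];r=np.hypot(x,y)+1e-9
    k=np.array([x/r*np.tan(r),y/r*np.tan(r),1])*d[v,u]
    return (np.array(s['tool_rot'])@(T[:3,:3]@k+T[:3,3])+s['ee_pos'])
for u,v in((320,100),(320,200),(320,250),(320,265),(310,265),(300,290),(300,310),(340,290),(319,290),(319,310),(250,130),(319,350)):print(u,v,P(u,v).round(4))
p,d=cap('top','top1');p2,d=cap('scene','scene1')
cv2.imwrite('pics/z3.png',np.hstack([cv2.resize(p[235:355,120:240],None,fx=3.3,fy=3.3),cv2.resize(p2[240:360,400:520],None,fx=3.3,fy=3.3)]))
E
```

```text
tips 0.014
320 100 [0.5306 0.4308 0.0119]
320 200 [0.4855 0.4044 0.0113]
320 250 [0.4638 0.3918 0.019 ]
320 265 [0.4578 0.3882 0.0226]
310 265 [0.4548 0.3925 0.0215]
300 290 [0.4511 0.3948 0.0507]
300 310 [0.4516 0.3939 0.0716]
340 290 [0.46   0.3793 0.0505]
319 290 [0.4541 0.3867 0.047 ]
319 310 [0.4516 0.3852 0.0622]
250 130 [0.4987 0.4565 0.001 ]
319 350 [0.4135 0.3629 0.0225]
```

View pics/z3.png

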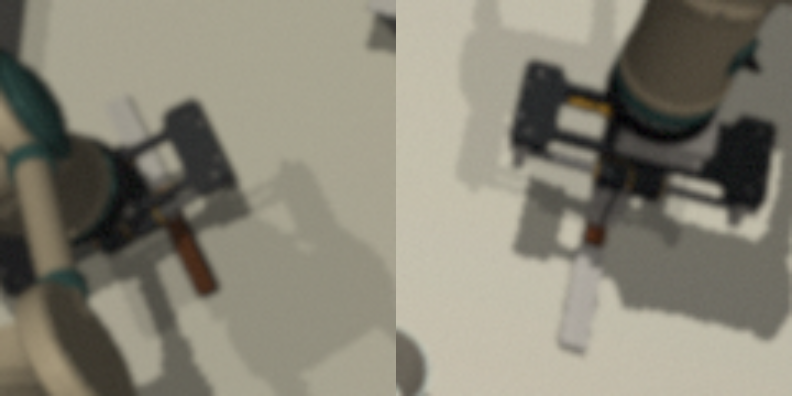

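```bash
python3 - <<'E'
from h import *
s=manip.get_state();d=np.load('pics/w2.npz')['d'];p=np.load('pics/w2.npz')['p']
m=manip.camera_model('wrist');T=np.array(m['tool_from_camera'])
def P(u,v):
    x=(u-m['cx'])/m['fx'];y=(v-m['cy'])/m['fy'];r=np.hypot(x,y)+1e-9
    k=np.array([x/r*np.tan(r),y/r*np.tan(r),1])*d[v,u]
    w=(T[:3,:3]@k+T[:3,3]);return np.r_[w,(np.array(s['tool_rot'])@w+s['ee_pos'])[2]]
for v in range(260,300,3):
  print(v,[ (P(u,v)*1000).round(0).astype(int).tolist() for u in (296,305,312,319,328,336)])
cv2.imwrite('pics/z4.png',cv2.resize(p[230:400,230:410],None,fx=3.4,fy=3.4,interpolation=2))
print(s['contact_force'],s['torque'],s['joint_efforts'])
E
```

```text
260 [[8, -13, 16, 1], [14, -7, -3, 20], [15, -3, -5, 22], [15, 0, -5, 22], [15, 5, -6, 23], [8, 10, 17, 0]]
263 [[6, -13, 17, 0], [12, -7, -3, 19], [14, -3, -6, 23], [13, 0, -5, 22], [13, 5, -5, 22], [6, 10, 18, -1]]
266 [[4, -13, 18, -1], [11, -7, -4, 20], [11, -3, -4, 21], [12, 0, -6, 23], [12, 5, -6, 23], [4, 10, 17, 0]]
269 [[3, -13, 17, 0], [9, -7, -2, 19], [10, -3, -5, 22], [10, 0, -4, 21], [10, 5, -5, 22], [2, 10, 18, -1]]
272 [[1, -13, 16, 1], [7, -7, -2, 19], [8, -3, -5, 22], [9, 0, -6, 23], [8, 5, -5, 22], [1, 10, 17, 0]]
275 [[-2, -13, 18, -1], [10, -7, -14, 31], [10, -3, -14, 31], [9, 0, -11, 28], [10, 5, -14, 31], [-1, 10, 17, 0]]
278 [[10, -11, -19, 36], [10, -6, -19, 36], [10, -3, -18, 35], [9, 0, -15, 32], [10, 5, -18, 34], [10, 9, -18, 35]]
281 [[9, -11, -21, 38], [10, -6, -22, 39], [10, -3, -22, 38], [8, 0, -18, 35], [10, 5, -21, 38], [10, 8, -22, 39]]
284 [[10, -10, -26, 43], [10, -6, -26, 43], [10, -3, -25, 42], [8, 0, -22, 39], [10, 5, -25, 42], [9, 8, -24, 41]]
287 [[10, -10, -30, 47], [10, -6, -29, 46], [10, -3, -29, 46], [8, 0, -26, 43], [10, 4, -29, 46], [10, 8, -30, 47]]
290 [[10, -10, -34, 51], [10, -6, -33, 50], [10, -3, -33, 50], [8, 0, -30, 47], [10, 4, -34, 51], [10, 8, -34, 51]]
293 [[10, -10, -37, 53], [10, -6, -37, 54], [10, -3, -38, 54], [9, 0, -34, 51], [10, 4, -37, 54], [10, 8, -37, 54]]
296 [[10, -10, -40, 57], [10, -6, -41, 57], [10, -3, -40, 57], [9, 0, -37, 54], [10, 4, -40, 57], [10, 8, -40, 57]]
299 [[9, -10, -42, 59], [9, -6, -43, 60], [10, -3, -43, 60], [8, 0, -40, 57], [10, 4, -43, 60], [10, 8, -43, 60]]
[-0.50112902 -0.87030638 -0.05196012] [-0.00750194 -0.01851302 -0.01276415] [ 1.20261593e-03 -4.51136577e+01 -1.86617696e+01  8.76576378e-03
 -7.43174250e-02 -2.28985999e-05]
```

View pics/z4.png

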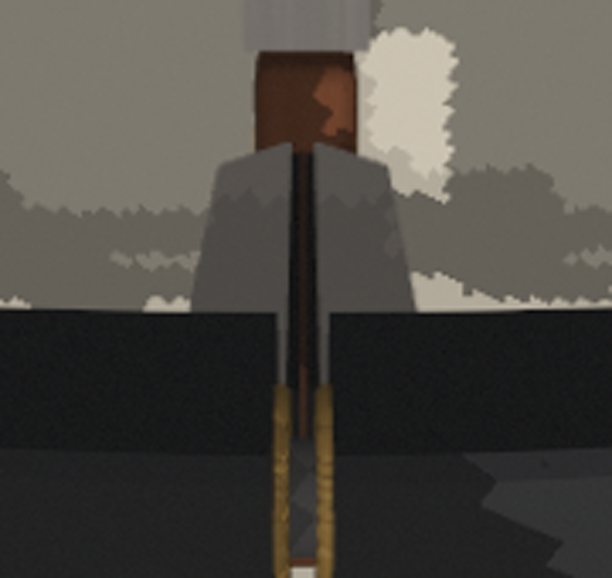

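The jaws closed on air. The wrist view shows the finger ends about 12 mm above the TCP, at z≈0.03, directly over the handle. The text puts them 14 mm ahead of the TCP. I'll check the open fingers in the first wrist picture.

```bash
python3 - <<'E'
from h import *
d=np.load('pics/w1.npz')['d']
m=manip.camera_model('wrist');T=np.array(m['tool_from_camera'])
def P(u,v):
    x=(u-m['cx'])/m['fx'];y=(v-m['cy'])/m['fy'];r=np.hypot(x,y)+1e-9
    k=np.array([x/r*np.tan(r),y/r*np.tan(r),1])*d[v,u]
    return ((T[:3,:3]@k+T[:3,3])*1000).round(0).astype(int).tolist()
for v in range(268,330,6): print(v,[(u,P(u,v)) for u in (205,215,222,226,228,412,416,424)])
E
```

```text
268 [(205, [-65, -134, 214]), (215, [-66, -122, 215]), (222, [-65, -113, 215]), (226, [-65, -108, 215]), (228, [-65, -106, 216]), (412, [-65, 109, 215]), (416, [-65, 114, 215]), (424, [-66, 124, 216])]
274 [(205, [-73, -135, 215]), (215, [10, -52, -15]), (222, [10, -49, -13]), (226, [8, -48, -10]), (228, [-73, -107, 215]), (412, [9, 48, -10]), (416, [10, 50, -14]), (424, [9, 54, -12])]
280 [(205, [10, -56, -22]), (215, [9, -51, -21]), (222, [8, -48, -17]), (226, [7, -47, -15]), (228, [5, -47, -10]), (412, [73, 0, -188]), (416, [8, 49, -17]), (424, [9, 52, -21])]
286 [(205, [10, -53, -30]), (215, [10, -48, -30]), (222, [7, -47, -24]), (226, [4, -47, -16]), (228, [3, -47, -12]), (412, [5, 47, -17]), (416, [8, 47, -26]), (424, [9, 50, -29])]
292 [(205, [9, -51, -37]), (215, [8, -48, -33]), (222, [4, -47, -22]), (226, [1, -47, -16]), (228, [0, -47, -13]), (412, [2, 47, -18]), (416, [5, 47, -25]), (424, [8, 49, -33])]
298 [(205, [10, -49, -45]), (215, [6, -47, -36]), (222, [1, -47, -25]), (226, [-1, -47, -18]), (228, [-3, -47, -14]), (412, [-1, 47, -20]), (416, [2, 47, -26]), (424, [8, 47
[... 270 characters left out ...]
[-7, -47, -21]), (228, [-120, -110, 215]), (412, [-7, 47, -21]), (416, [-3, 47, -29]), (424, [2, 47, -41])]
316 [(205, [5, -47, -53]), (215, [-1, -47, -40]), (222, [-6, -47, -29]), (226, [-128, -114, 215]), (228, [-128, -111, 215]), (412, [-128, 115, 215]), (416, [-6, 47, -29]), (424, [0, 47, -43])]
322 [(205, [3, -47, -53]), (215, [-3, -47, -42]), (222, [-136, -120, 215]), (226, [-137, -115, 216]), (228, [-137, -112, 216]), (412, [-137, 116, 216]), (416, [-137, 121, 217]), (424, [-2, 47, -43])]
328 [(205, [1, -47, -55]), (215, [-6, -47, -42]), (222, [-145, -121, 216]), (226, [-145, -116, 216]), (228, [-145, -113, 215]), (412, [-145, 117, 216]), (416, [-145, 122, 215]), (424, [-5, 47, -44])]
```

The finger ends sit at tool z ≈ -10 mm in both pictures, so the stated 14 mm is off by 24 mm. I'll reopen the jaws, go 22 mm lower while watching the force, and grip.

apply_moves(increments="0 0 0 0 0 0 0;0 0 0 0 0 0 0;0 0 0 0 0 0 0;0 0 0 0 0 0 0;0 0 0 0 0 0 0;0 0 -0.01 0 0 0 0;0 0 -0.018 0 0 0 0;0 0 -0.022 0 0 0 0;0 0 -0.022 0 0 0 0")

```text
time: 5.3
ee_pos: [0.4458, 0.3821, -0.0064]
tool_rot: [[0.863, 0.504, -0.002], [0.504, -0.863, -0.001], [-0.002, 0.0, -1.0]]
contact_force: [0.0, -0.3, 0.0]
width: 0.499
```

apply_moves(increments="0 0 0.002 0 0 0 -0.5;0 0 0.002 0 0 0 -1;0 0 0.002 0 0 0 -1;0 0 0.002 0 0 0 -1;0 0 0.002 0 0 0 -1;0 0 0.002 0 0 0 -1", grip_force=60)

```text
time: 5.9
ee_pos: [0.4468, 0.3828, -0.0028]
tool_rot: [[0.863, 0.505, 0.001], [0.505, -0.863, 0.0], [0.001, 0.0, -1.0]]
contact_force: [0.7, -0.5, 1.4]
width: 0.167
```

apply_moves(increments="0 0 0.05 0 0 0 -1;0 0 0.1 0 0 0 -1;-0.01 -0.05 0.15 0 0 -0.07 -1;-0.02 -0.1 0.15 0 0 -0.14 -1;-0.03 -0.15 0.15 0 0 -0.21 -1;-0.04 -0.2 0.15 0 0 -0.28 -1;-0.05 -0.25 0.15 0 0 -0.35 -1;-0.05 -0.3 0.15 0 0 -0.42 -1;-0.05 -0.35 0.15 0 0 -0.49 -1;-0.05 -0.4 0.15 0 0 -0.56 -1;-0.05 -0.45 0.15 0 0 -0.612 -1;-0.05 -0.5 0.15 0 0 -0.612 -1")

```text
time: 7.1
ee_pos: [0.396, -0.0989, 0.147]
tool_rot: [[0.996, -0.084, 0.001], [-0.084, -0.996, -0.0], [0.001, 0.0, -1.0]]
contact_force: [1.5, 0.2, 0.0]
width: 0.165
```

```bash
python3 - <<'E'
from h import *
import pickle
s=manip.get_state();p,d=cap('wrist','w3');pickle.dump(s,open('pics/w3.pkl','wb'));print(s['ee_pos'],s['tool_rot'],s['width'],s['contact_force'],s['torque'])
E
```

```text
[ 0.39596274 -0.09886475  0.14702875] [[ 9.96457185e-01 -8.40986592e-02  7.03507084e-04]
 [-8.40986179e-02 -9.96457432e-01 -8.81566682e-05]
 [ 7.08428720e-04  2.86803720e-05 -9.99999749e-01]] 0.16548666849280802 [1.49763994 0.23954566 0.01492391] [ 0.06751002 -0.0316128   0.02146733]
```

View pics/w3.png

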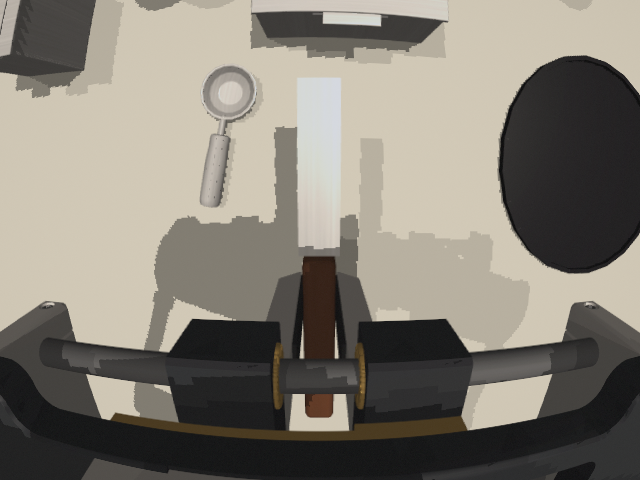

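Knife held straight, tip edge at (297–341,78). The caddy lid's front edge runs from (252,12) to (448,20), with the tab's front edge at (323,22)–(381,26).

```bash
python3 - <<'E'
from h import *
import pickle
s=pickle.load(open('pics/w3.pkl','rb'));D=np.load('pics/w3.npz');d=D['d'];p=D['p']
m=manip.camera_model('wrist');T=np.array(m['tool_from_camera'])
def P(u,v):
    x=(u-m['cx'])/m['fx'];y=(v-m['cy'])/m['fy'];r=np.hypot(x,y)+1e-9
    k=np.array([x/r*np.tan(r),y/r*np.tan(r),1])*d[v,u]
    return T[:3,:3]@k+T[:3,3]
for r in(80,100,150,200,235):
    a=np.array([P(u,v) for u in range(302,337,4) for v in range(r,r+5)]);print(r,np.median(a,0).round(4))
print('tip edges',P(299,80),P(339,80)); print('handle',P(319,262),P(319,300))
W=lambda t:np.array(s['tool_rot'])@t+s['ee_pos']
for u,v in((270,5),(300,6),(350,8),(400,10),(435,12),(340,20),(370,22)):print('lid',W(P(u,v)).round(4))
for u,v in((323,22),(381,26),(252,12),(448,20)):print('ray',u,v,wray(u,v,s,.071).round(4))
cv2.imwrite('pics/z5.png',cv2.resize(p[0:60,230:470],None,fx=3.3,fy=3.3,interpolation=2))
E
```

```text
80 [ 0.103  -0.0004 -0.0149]
100 [ 0.0935 -0.0004 -0.015 ]
150 [ 0.0701 -0.0003 -0.015 ]
200 [ 0.0467 -0.0003 -0.0153]
235 [ 0.0297 -0.0003 -0.0148]
tip edges [ 0.10397922 -0.0090734  -0.01485647] [ 0.10392439  0.00925204 -0.01521965]
handle [ 0.0199015   0.0001493  -0.02361179] [ 0.00114861  0.00016372 -0.02473644]
lid [ 0.5761 -0.0792  0.0739]
lid [ 0.5728 -0.1004  0.0737]
lid [ 0.5685 -0.1355  0.0735]
lid [ 0.5659 -0.1714  0.0745]
lid [ 0.5654 -0.1982  0.0735]
lid [ 0.5589 -0.1275  0.0746]
lid [ 0.557  -0.1488  0.0729]
ray 323 22 [ 0.5594 -0.1156  0.071 ]
ray 381 26 [ 0.5543 -0.1568  0.071 ]
ray 252 12 [ 0.5736 -0.0655  0.071 ]
ray 448 20 [ 0.5602 -0.2086  0.071 ]
```

View pics/z5.png

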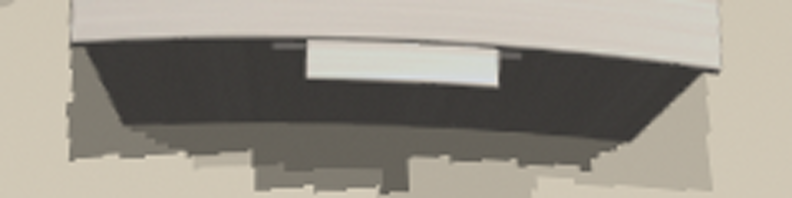

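apply_moves(increments="0.02 -0.02 -0.03 0 0 -0.004 -1;0.038 -0.0265 -0.06 0 0 -0.004 -1;0.038 -0.0265 -0.085 0 0 -0.004 -1;0.038 -0.0265 -0.095 0 0 -0.004 -1;0.038 -0.0265 -0.095 0 0 -0.004 -1;0.038 -0.0265 -0.095 0 0 -0.004 -1;0.038 -0.0265 -0.095 0 0 -0.004 -1")

```text
time: 7.85
ee_pos: [0.4355, -0.1237, 0.0532]
tool_rot: [[0.996, -0.087, 0.002], [-0.087, -0.996, -0.001], [0.003, 0.001, -1.0]]
contact_force: [0.4, 0.3, -1.4]
width: 0.163
```

```bash
python3 - <<'E'
from h import *
import pickle
s=manip.get_state();p,d=cap('wrist','w4');pickle.dump(s,open('pics/w4.pkl','wb'));
for i in range(3):
    t=manip.get_state();print(t['ee_pos'].round(4),t['dq'].round(4)); manip.capture('wrist')
m=manip.camera_model('wrist');T=np.array(m['tool_from_camera'])
def P(u,v):
    x=(u-m['cx'])/m['fx'];y=(v-m['cy'])/m['fy'];r=np.hypot(x,y)+1e-9
    k=np.array([x/r*np.tan(r),y/r*np.tan(r),1])*d[v,u]
    return T[:3,:3]@k+T[:3,3]
W=lambda t:np.array(s['tool_rot'])@t+s['ee_pos']
for v in range(0,90,6):print(v,[(W(P(u,v))*1000).round().astype(int).tolist() for u in (230,300,310,319,330,345,380,420)])
cv2.imwrite('pics/z6.png',cv2.resize(p[0:140,200:440],None,fx=3.3,fy=3.3,interpolation=2))
sc,d=cap('scene','scene2')
cv2.imwrite('pics/z7.png',cv2.resize(sc[150:260,200:360],None,fx=4.5,fy=4.5,interpolation=2))
E
```

```text
[ 0.4355 -0.1237  0.0532] [-0.0023  0.0012  0.0001  0.0001 -0.0029  0.0025]
[ 0.4354 -0.1237  0.0531] [-0.0009  0.0028  0.0042  0.0004 -0.0033 -0.001 ]
[ 0.4352 -0.1237  0.0529] [-0.0022  0.0046  0.0049 -0.0002 -0.0002  0.0009]
0 [[583, -95, 73], [577, -127, 75], [577, -132, 74], [577, -136, 74], [576, -141, 75], [576, -148, 74], [576, -164, 74], [576, -183, 75]]
6 [[579, -95, 75], [575, -127, 74], [575, -132, 72], [574, -136, 74], [574, -141, 74], [573, -148, 73], [573, -164, 73], [573, -183, 74]]
12 [[576, -95, 75], [572, -127, 74], [571, -131, 75], [571, -136, 74], [571, -140, 73], [570, -147, 75], [569, -163, 74], [570, -182, 74]]
18 [[573, -95, 74], [569, -127, 74], [568, -131, 74], [568, -135, 74], [567, -140, 74], [567, -147, 75], [566, -163, 74], [567, -182, 74]]
24 [[570, -95, 74], [565, -126, 74], [565, -131, 73], [564, -135, 75], [565, -140, 73], [564, -147, 74], [563, -162, 75], [563, -181, 75]]
30 [[572, -92, 61], [563, -126, 74], [562, -131, 74], [562, -135, 74], [561, -140, 74], [561, -146, 75], [565, -165, 60], [561, -182, 72]]
36 [[572, -89, 50], [560, -126, 73], [55
[... 482 characters left out ...]
 -173, 11], [561, -196, 21]]
60 [[572, -77, 0], [566, -123, 0], [565, -129, -1], [565, -135, -1], [564, -142, 0], [564, -152, 0], [563, -175, -1], [561, -201, 3]]
66 [[568, -77, 1], [562, -123, -1], [561, -129, 2], [561, -135, 0], [560, -142, 0], [560, -151, 0], [558, -174, 0], [558, -201, 0]]
72 [[564, -77, 0], [558, -122, -1], [557, -129, 0], [557, -134, 0], [556, -141, 1], [555, -151, 0], [554, -174, -1], [554, -201, -1]]
78 [[560, -76, 0], [541, -124, 69], [540, -129, 69], [540, -133, 68], [540, -138, 68], [551, -151, -1], [550, -173, 0], [550, -200, 0]]
84 [[555, -76, 0], [538, -124, 69], [537, -128, 68], [537, -133, 68], [537, -138, 68], [547, -150, 0], [546, -173, 1], [546, -200, -1]]
```

View pics/z6.png

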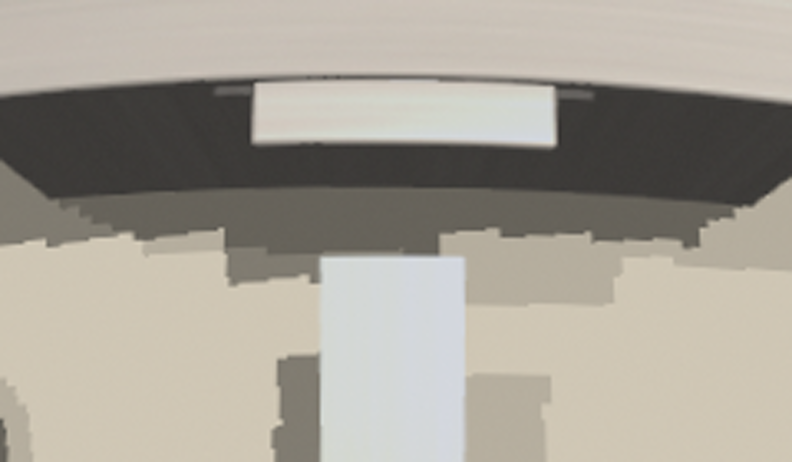

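View pics/z7.png

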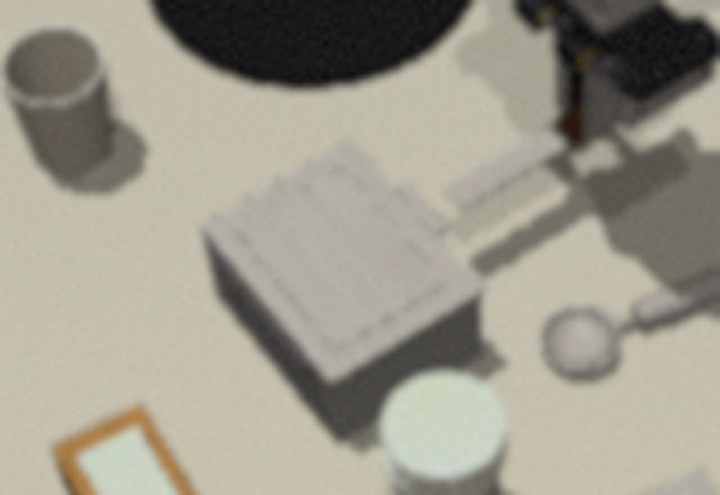

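Blade is square to the tab, about 1.7 mm left of its middle and about 1.5 mm too high. I'll correct both and slide in.

apply_moves(increments="0 -0.0017 -0.0015 0 0 0 -1;0 -0.0017 -0.0015 0 0 0 -1;0.01 -0.0025 -0.0015 0 0 0 -1;0.018 -0.0033 -0.0015 0 0 0 -1;0.024 -0.0038 -0.0015 0 0 0 -1;0.03 -0.0043 -0.0015 0 0 0 -1;0.036 -0.0048 -0.0015 0 0 0 -1;0.042 -0.0054 -0.0015 0 0 0 -1;0.042 -0.0054 -0.0015 0 0 0 -1;0.042 -0.0054 -0.0015 0 0 0 -1")

```text
time: 9.1
ee_pos: [0.4765, -0.1289, 0.0503]
tool_rot: [[0.996, -0.087, -0.001], [-0.087, -0.996, 0.0], [-0.001, -0.0, -1.0]]
contact_force: [-0.1, -0.8, -0.5]
width: 0.164
```

```bash
python3 - <<'E'
from h import *
import pickle
s=manip.get_state();p,d=cap('wrist','w5');print(s['ee_pos'].round(4),s['contact_force'].round(2),s['torque'].round(2))
cv2.imwrite('pics/z8.png',cv2.resize(p[0:240,160:480],None,fx=2.4,fy=2.4,interpolation=2))
E
```

```text
[ 0.4765 -0.1289  0.0503] [-0.07 -0.8  -0.47] [0.02 0.05 0.02]
```

View pics/z8.png

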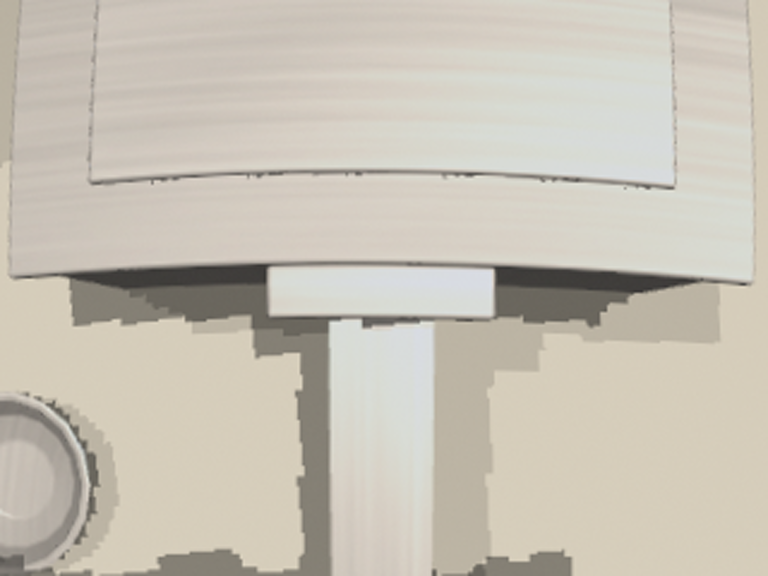

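The blade sits under the middle of the tab, with no contact force. I'll start lifting.

apply_moves(increments="0 0 0.003 0 0 0 -1;0 0 0.006 0 0 0 -1;0 0 0.009 0 0 0 -1;0 0 0.012 0 0 0 -1;0.001 0 0.016 0 0 0 -1;0.001 0 0.016 0 0 0 -1")

```text
time: 9.75
ee_pos: [0.4773, -0.1289, 0.0668]
tool_rot: [[0.996, -0.087, -0.0], [-0.087, -0.996, -0.0], [-0.0, 0.0, -1.0]]
contact_force: [-0.0, -0.3, -1.9]
width: 0.166
```

```bash
cat > look.py <<'E'
import sys
from h import *
n=sys.argv[1]
s=manip.get_state();p,d=cap('wrist','w'+n);print(s['time'],s['ee_pos'].round(4),s['contact_force'].round(2),s['torque'].round(2),s['width'])
m=manip.camera_model('wrist');T=np.array(m['tool_from_camera'])
def P(u,v):
    x=(u-m['cx'])/m['fx'];y=(v-m['cy'])/m['fy'];r=np.hypot(x,y)+1e-9
    k=np.array([x/r*np.tan(r),y/r*np.tan(r),1])*d[v,u]
    return T[:3,:3]@k+T[:3,3]
W=lambda t:np.array(s['tool_rot'])@t+s['ee_pos']
for v in list(range(0,250,12)):print(v,[((P(u,v) if u==319 else W(P(u,v)))*1000).round(1).tolist() for u in (290,319)])
cv2.imwrite('pics/y'+n+'.png',p)
E
python3 look.py 6
```

```text
9.75 [ 0.4773 -0.1289  0.0668] [-0.02 -0.25 -1.92] [ 0.1   0.31 -0.03] 0.16558711608429016
0 [[622.3, -128.0, 82.5], [144.1, 0.1, -15.8]]
12 [[615.8, -127.6, 82.7], [137.6, 0.1, -16.0]]
24 [[609.5, -127.1, 82.9], [131.5, 0.1, -15.7]]
36 [[603.1, -126.7, 83.7], [124.6, 0.1, -18.3]]
48 [[596.8, -126.3, 85.1], [118.2, 0.1, -19.8]]
60 [[591.0, -125.8, 85.1], [112.8, 0.1, -18.2]]
72 [[585.0, -125.4, 86.3], [107.0, 0.1, -18.7]]
84 [[579.5, -124.9, 85.4], [101.2, 0.1, -19.7]]
96 [[573.8, -124.5, 86.3], [95.6, 0.1, -20.2]]
108 [[568.3, -124.0, 86.4], [90.1, 0.1, -19.6]]
120 [[562.8, -123.6, 87.6], [84.7, 0.1, -19.7]]
132 [[557.4, -123.0, 86.6], [79.2, 0.1, -19.7]]
144 [[553.0, -115.9, 0.1], [73.8, 0.1, -13.6]]
156 [[544.8, -115.0, -1.1], [68.2, 0.1, -14.7]]
168 [[536.6, -114.4, 1.2], [62.6, 0.1, -14.6]]
180 [[528.3, -113.5, -0.7], [57.0, 0.1, -15.2]]
192 [[520.1, -112.8, 0.5], [51.4, 0.1, -15.1]]
204 [[511.7, -111.9, -0.0], [45.6, 0.1, -14.6]]
216 [[503.4, -111.1, 1.0], [39.9, 0.1, -14.6]]
228 [[494.5, -110.0, -0.7], [34.0, 0.1, -14.6]]
240 [[486.3, -109.3, 1.0], [28.2, 0.1, -14.9]]
```

View pics/w6.png

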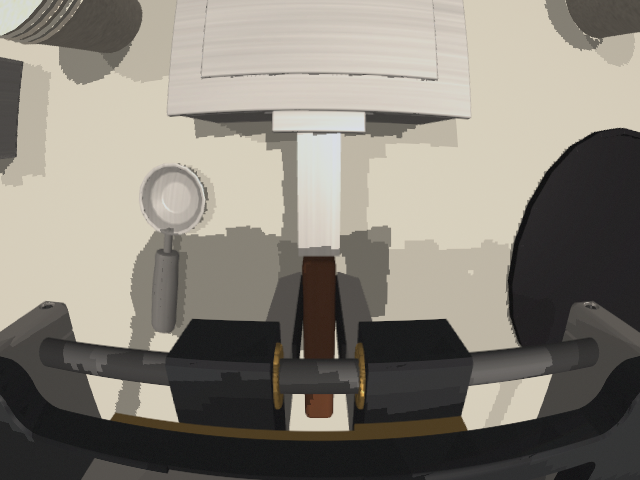

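Lid is up about 0.11 rad, the grip is holding, force 2 N. I'll follow the arc about the hinge with r≈97 mm.

apply_moves(increments="0.001 0 0.008 0 0 0 -1;0.004 0 0.017 0 0 0 -1;0.007 -0.001 0.026 0 0 0 -1;0.011 -0.001 0.035 0 0 0 -1;0.016 -0.0015 0.043 0 0 0 -1;0.022 -0.002 0.051 0 0 0 -1;0.0285 -0.0025 0.058 0 0 0 -1;0.036 -0.003 0.064 0 0 0 -1;0.036 -0.003 0.064 0 0 0 -1")

```text
time: 10.7
ee_pos: [0.5162, -0.1326, 0.1316]
tool_rot: [[0.996, -0.087, 0.004], [-0.087, -0.996, -0.001], [0.004, 0.001, -1.0]]
contact_force: [-0.9, -0.6, -0.5]
width: 0.166
```

```bash
python3 look.py 7 | awk 'NR<15||NR%3==0'
```

```text
10.7 [ 0.5162 -0.1326  0.1316] [-0.95 -0.58 -0.49] [0.01 0.06 0.05] 0.16550302658621974
0 [[723.6, -125.6, 0.7], [205.4, 0.0, 132.4]]
12 [[684.2, -127.9, 71.5], [166.6, 0.1, 61.0]]
24 [[666.9, -128.3, 95.3], [149.1, 0.1, 36.2]]
36 [[652.8, -128.6, 114.4], [134.6, 0.1, 14.8]]
48 [[640.8, -129.0, 131.7], [123.7, 0.1, 0.7]]
60 [[631.1, -129.2, 145.0], [114.1, 0.1, -12.7]]
72 [[623.6, -129.1, 152.4], [106.5, 0.1, -21.0]]
84 [[616.4, -129.2, 161.6], [99.4, 0.1, -30.1]]
96 [[609.7, -129.4, 171.7], [93.0, 0.1, -39.4]]
108 [[620.0, -120.1, 37.1], [90.5, 0.1, -15.8]]
120 [[610.8, -119.3, 37.6], [85.0, 0.1, -15.5]]
132 [[602.0, -118.0, 30.7], [79.4, 0.1, -14.5]]
144 [[592.6, -117.7, 38.8], [73.8, 0.1, -15.1]]
156 [[588.2, -138.9, 319.7], [68.2, 0.1, -14.1]]
192 [[551.7, -110.8, -0.4], [51.4, 0.1, -14.8]]
228 [[520.1, -107.6, 0.6], [34.2, 0.1, -15.2]]
```

View pics/w7.png

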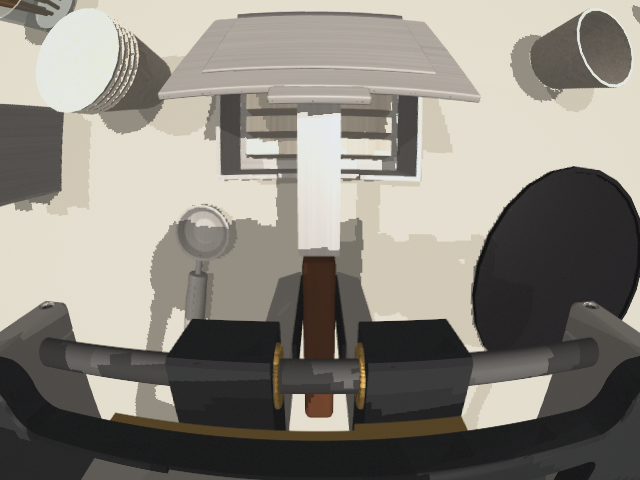

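Lid at about 0.93 rad, blade still on its underside. I'll carry on past upright to about 1.74 rad, short of the stop.

apply_moves(increments="0.008 -0.0005 0.006 0 0 0 -1;0.016 -0.0015 0.0105 0 0 0 -1;0.025 -0.002 0.0145 0 0 0 -1;0.034 -0.003 0.0175 0 0 0 -1;0.044 -0.004 0.02 0 0 0 -1;0.053 -0.005 0.021 0 0 0 -1;0.061 -0.005 0.021 0 0 0 -1;0.067 -0.006 0.021 0 0 0 -1;0.073 -0.0065 0.0205 0 0 0 -1;0.077 -0.007 0.02 0 0 0 -1;0.077 -0.007 0.02 0 0 0 -1")

```text
time: 11.85
ee_pos: [0.5915, -0.139, 0.1502]
tool_rot: [[0.996, -0.087, 0.001], [-0.087, -0.996, -0.0], [0.001, 0.0, -1.0]]
contact_force: [0.5, -0.4, -1.1]
width: 0.166
```

```bash
python3 look.py 8 | awk 'NR<15||NR%3==0'
```

```text
11.85 [ 0.5915 -0.139   0.1502] [ 0.47 -0.38 -1.14] [-0.03 -0.01 -0.  ] 0.16648315938851832
0 [[785.0, -133.2, 50.9], [192.4, 0.1, 101.1]]
12 [[774.7, -132.4, 49.7], [181.8, 0.1, 101.5]]
24 [[772.2, -130.5, 26.7], [177.7, 0.1, 120.6]]
36 [[769.8, -128.2, -1.2], [176.1, 0.0, 151.3]]
48 [[705.3, -137.5, 189.0], [113.2, 0.1, -38.5]]
60 [[701.8, -136.7, 182.3], [109.9, 0.1, -30.8]]
72 [[699.3, -135.5, 169.2], [106.8, 0.1, -19.6]]
84 [[696.1, -134.1, 155.3], [102.0, 0.1, -14.7]]
96 [[692.5, -132.5, 137.9], [96.4, 0.1, -14.3]]
108 [[688.3, -130.5, 117.1], [90.6, 0.1, -15.5]]
120 [[683.2, -128.0, 90.5], [85.0, 0.1, -15.5]]
132 [[676.1, -125.8, 70.3], [79.4, 0.1, -15.4]]
144 [[668.3, -119.8, 2.3], [73.8, 0.1, -15.7]]
156 [[658.2, -121.7, 38.9], [68.2, 0.1, -14.5]]
192 [[629.1, -118.8, 38.7], [51.4, 0.1, -15.5]]
228 [[594.9, -113.8, 18.8], [34.0, 0.1, -14.5]]
```

View pics/w8.png

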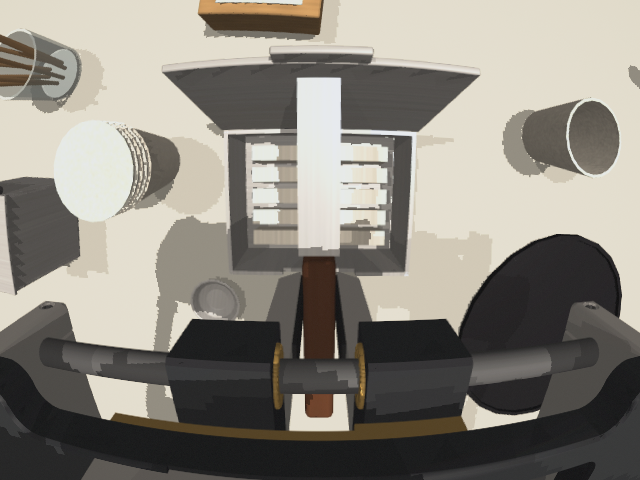

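Lid leans back at about 1.77 rad. I'll withdraw straight back and go over the tray.

apply_moves(increments="-0.03 0.003 0 0 0 0 -1;-0.075 0.0065 0.005 0 0 0 -1;-0.12 0.0105 0.01 0 0 0 -1;-0.16 0.01 0.02 0 0 0 -1;-0.169 -0.035 0.02 0 0 0 -1;-0.169 -0.08 0.02 0 0 0 -1;-0.169 -0.125 0.02 0 0 0 -1;-0.169 -0.17 0.02 0 0 0 -1;-0.169 -0.215 0.02 0 0 0 -1;-0.169 -0.245 0.02 0 0 0 -1;-0.169 -0.258 0.02 0 0 0 -1;-0.169 -0.258 0.02 0 0 0 -1")

```text
time: 13.1
ee_pos: [0.4216, -0.3982, 0.1702]
tool_rot: [[0.996, -0.089, 0.0], [-0.089, -0.996, -0.0], [0.0, 0.0, -1.0]]
contact_force: [-0.1, 1.1, -1.5]
width: 0.163
```

```bash
python3 - <<'E'
from h import *
import pickle
s=manip.get_state();p,d=cap('wrist','w9');pickle.dump(s,open('pics/w9.pkl','wb'));print(s['time'],s['ee_pos'].round(4),s['contact_force'].round(2),s['width'])
cap('top','top3')
E
```

```text
13.1 [ 0.4216 -0.3982  0.1702] [-0.14  1.06 -1.47] 0.16341442313131663
```

View pics/w9.png

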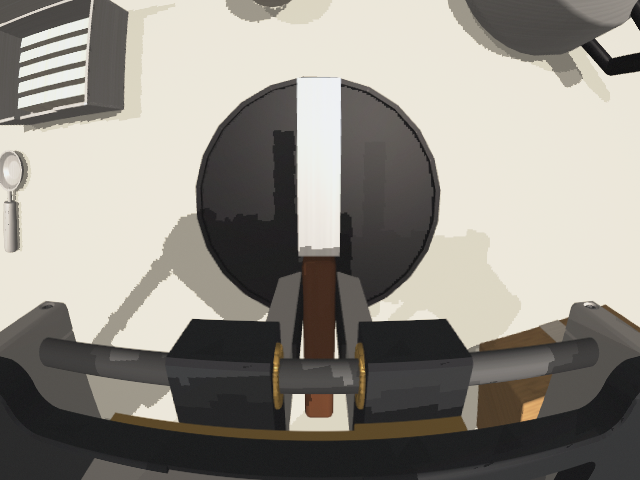

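View pics/top3.png

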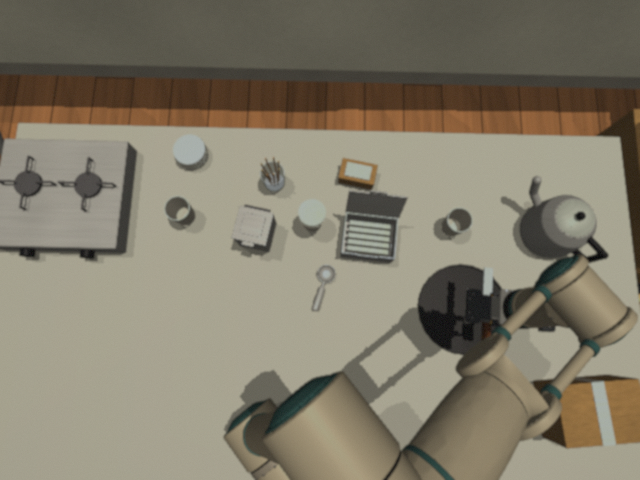

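Top view: the lid is open, leaning back at (375,205), and nothing else has moved. In the wrist view the tray rim runs from (197,190) to (440,190), with the top at about y=78. I'll fit a circle to its rim.

```bash
python3 - <<'E'
from h import *
import pickle
s=pickle.load(open('pics/w9.pkl','rb'));p=np.load('pics/w9.npz')['p']
g=p.max(2); pts_=[]
for v in range(95,235,4):
    row=g[v]
    L=[u for u in range(185,300) if (row[u:u+6]<115).all() and row[u-3]>150 ]
    Rr=[u for u in range(350,455) if (row[u-6:u]<115).all() and row[u+3]>150 ]
    if L: pts_.append((L[0],v,wray(L[0],v,s,.004)))
    if Rr: pts_.append((Rr[-1],v,wray(Rr[-1],v,s,.004)))
w=np.array([q[2][:2] for q in pts_])
from scipy.optimize import least_squares
f=least_squares(lambda x:np.hypot(*(w-x[:2]).T)-x[2],[.437,-.398,.12],loss='soft_l1',f_scale=.002)
print(len(w),f.x,np.abs(f.fun).max()); print([(a,b) for a,b,_ in pts_][:6])
e=np.array(s['tool_rot'])[:2,0]; print('shift',f.x[:2]-.014*e-s['ee_pos'][:2])
E
```

```text
70 [ 0.43973146 -0.3986898   0.12141465] 0.0010815198137966858
[(254, 95), (382, 95), (247, 99), (388, 99), (241, 103), (394, 103)]
shift [0.00421932 0.00073107]
```

apply_moves(increments="0.003 0 -0.045 0 0 0 -1;0.003 0 -0.09 0 0 0 -1;0.003 0 -0.13 0 0 0 -1;0.003 0 -0.15 0 0 0 -1;0.003 0 -0.16 0 0 0 -1;0.003 0 -0.164 0 0 0 -1;0.003 0 -0.167 0 0 0 -1;0.003 0 -0.167 0 0 0 -1;0.003 0 -0.167 0 0 0 -1")

```text
time: 14.1
ee_pos: [0.4253, -0.3976, 0.0046]
tool_rot: [[0.996, -0.087, 0.002], [-0.087, -0.996, -0.002], [0.002, 0.002, -1.0]]
contact_force: [0.0, 0.3, -0.4]
width: 0.165
```

apply_moves(increments="0 0 -0.001 0 0 0 -1;0 0 -0.002 0 0 0 -1;0 0 -0.003 0 0 0 -1;0 0 -0.003 0 0 0 -1;0 0 -0.003 0 0 0 -1")

```text
time: 14.6
ee_pos: [0.4245, -0.397, 0.0003]
tool_rot: [[0.996, -0.087, -0.0], [-0.087, -0.996, 0.0], [-0.0, -0.0, -1.0]]
contact_force: [-0.5, 0.1, -1.4]
width: 0.165
```

apply_moves(increments="0 0 -0.0005 0 0 0 -1;0 0 -0.001 0 0 0 -1;0 0 -0.001 0 0 0 -1;0 0 -0.001 0 0 0 -1")

```text
time: 15.0
ee_pos: [0.4246, -0.397, 0.0002]
tool_rot: [[0.996, -0.087, 0.0], [-0.087, -0.996, -0.0], [0.0, 0.0, -1.0]]
contact_force: [-1.5, 0.6, 5.0]
width: 0.165
```

```bash
python3 - <<'E'
from h import *
s=manip.get_state();p,d=cap('wrist','w10')
m=manip.camera_model('wrist');T=np.array(m['tool_from_camera'])
def P(u,v):
    x=(u-m['cx'])/m['fx'];y=(v-m['cy'])/m['fy'];r=np.hypot(x,y)+1e-9
    k=np.array([x/r*np.tan(r),y/r*np.tan(r),1])*d[v,u]
    return np.array(s['tool_rot'])@(T[:3,:3]@k+T[:3,3])+s['ee_pos']
for nm,us,vs in(('tipblade',range(303,336,3),range(82,110,3)),('rootblade',range(303,336,3),range(210,240,3)),('base',range(240,280,4),range(120,200,8))):
    a=np.array([P(u,v) for u in us for v in vs]);print(nm,np.median(a,0).round(4))
print(s['contact_force'],s['torque'],s['ee_pos'])
E
```

```text
tipblade [ 0.5207 -0.4051  0.0152]
rootblade [ 0.461  -0.4     0.0152]
base [ 0.4953 -0.3728  0.003 ]
[-1.54395026  0.63691645  5.03646809] [ 0.29541607  0.23786221 -0.02106993] [ 4.24635968e-01 -3.97036480e-01  1.62400646e-04]
```

View pics/w10.png

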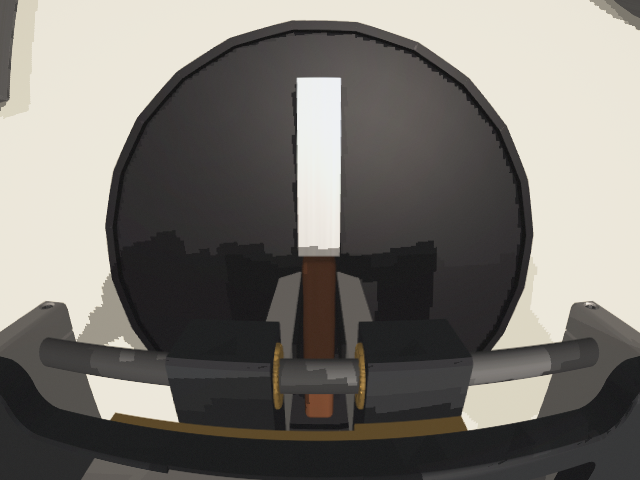

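The knife is pressed flat on the tray base: 5 N, blade level at z = 15.2 mm, base at 3 mm. I'll release and rise.

apply_moves(increments="0 0 0.001 0 0 0 -0.6;0 0 0.001 0 0 0 -0.4;0 0 0.001 0 0 0 -0.2;0 0 0.001 0 0 0 -0.2;0 0 0.001 0 0 0 -0.2;0 0 0.01 0 0 0 -0.2;0 0 0.03 0 0 0 -0.2;0 0 0.07 0 0 0 -0.2;0 0 0.12 0 0 0 -0.2;0 0 0.17 0 0 0 -0.2;-0.05 0 0.2 0 0 0 -0.2;-0.09 0 0.22 0 0 0 -0.2")

```text
time: 16.25
ee_pos: [0.3374, -0.3976, 0.2209]
tool_rot: [[0.996, -0.085, 0.002], [-0.085, -0.996, -0.004], [0.002, 0.003, -1.0]]
contact_force: [-0.6, -0.1, -0.9]
width: 0.401
```

apply_moves(increments="-0.05 0 0 0 0 0 0;-0.1 0 0 0 0 0 0;-0.1 0 0 0 0 0 0;-0.1 0 0 0 0 0 0")

```text
time: 16.65
ee_pos: [0.2366, -0.3972, 0.2189]
tool_rot: [[0.996, -0.09, 0.001], [-0.09, -0.996, -0.002], [0.001, 0.001, -1.0]]
contact_force: [-0.2, -0.8, 0.7]
width: 0.496
```

```bash
python3 - <<'E'
from h import *
s=manip.get_state();p,d=cap('wrist','w11');t,dt=cap('top','top4')
print(s['time'],s['ee_pos'],s['contact_force'].round(2))
cv2.imwrite('pics/z9.png',np.hstack([cv2.resize(p,(440,330)),cv2.resize(t[120:360,130:480],(360,247))[:330] if 0 else cv2.copyMakeBorder(cv2.resize(t[120:365,130:480],(350,245)),0,85,0,0,0)]))
m=manip.camera_model('wrist');T=np.array(m['tool_from_camera'])
def P(u,v):
    x=(u-m['cx'])/m['fx'];y=(v-m['cy'])/m['fy'];r=np.hypot(x,y)+1e-9
    k=np.array([x/r*np.tan(r),y/r*np.tan(r),1])*d[v,u]
    return np.array(s['tool_rot'])@(T[:3,:3]@k+T[:3,3])+s['ee_pos']
hsv=cv2.cvtColor(p,cv2.COLOR_BGR2HSV);mk=(p.min(2)>150).astype(np.uint8)
P_=pts('top',dt);Z=P_[...,2]
# lid now
q=P_[190:240,335:412].reshape(-1,3);q=q[(q[:,2]>.09)&(q[:,2]<.2)];A=np.polyfit(q[:,2],q[:,0]*.996-q[:,1]*.087,1);print('lid',len(q),A,np.pi/2+np.arctan(A[0]))
E
```

```text
16.65 [ 0.23664398 -0.39718119  0.21892674] [-0.24 -0.82  0.7 ]
lid 1130 [0.21999662 0.67074576] 1.7873434045487668
```

View pics/w11.png

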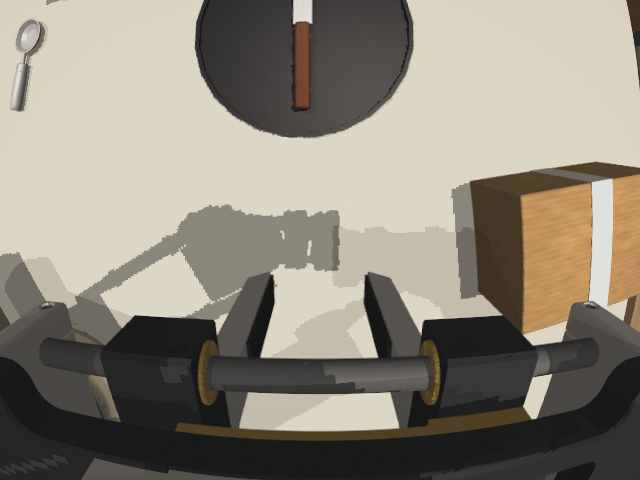

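View pics/top4.png

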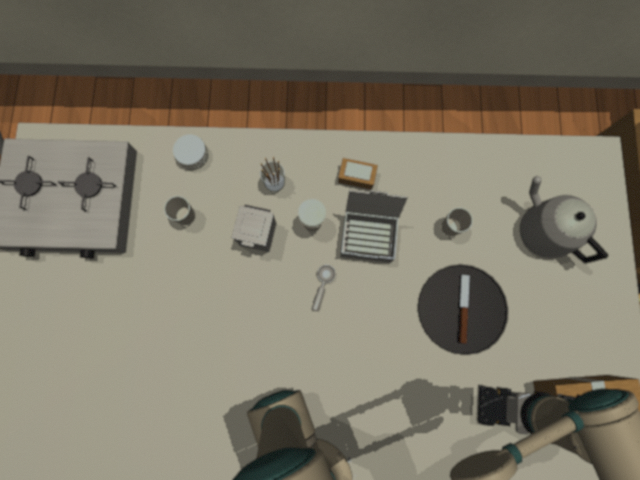

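The knife is centred on the tray: (464,308) against the tray centre at (462,309). The lid stands at about 1.78 rad, everything else is in place, and the arm is touching nothing.

```bash
python3 - <<'E'
from h import *
s=manip.get_state();print(s['dq'].round(3),s['contact_force'].round(2));print(manip.job_done())
E
```

```text
[ 0.019  0.013 -0.004 -0.003  0.    -0.003] [-0.03 -0.78  0.75]
the job is handed in; nothing more can be done
None
```

The low caddy's lid is open and the knife lies flat on the middle of the tray, released. I handed the job in at about 17 s. `job_done` gave no verdict.

- **Lid:** I slid the blade into the slot under the tab and lifted. I then followed the hinge arc with the tip on the lid's underside, reading at most about 2 N at the end of each move. My last check put the lid at about 1.78 rad, leaning back and short of the stop. The gripper never touched it.
- **Knife:** I set it down with about 5 N of contact and the blade level, then opened the jaws. In the top view its middle is within about 2 pixels (roughly 5 mm) of the tray's centre.
- **Everything else:** In the last top view the tall caddy is shut, and the cups, pot, carton and spoon look unmoved by eye.

**Disagreement:** The text says the fingertips stand 14 mm ahead of the TCP. The wrist depth showed them about 10 mm behind it, so my first grasp closed on air just above the handle. I reopened, went 22 mm lower and gripped properly, with the jaws reading 15.7 mm on the 16 mm handle. I disturbed nothing in doing so.

**Smaller difference:** The top and wrist views put the caddy's front wall up to about 5 mm apart. I used the close-range wrist values.

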